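Set the heat on the pet dryer without shifting its air ring, then switch it on

TASK

The next dog is ready for drying: turn the heat of the blow dryer up to the middle dot of its scale with the small inner knob, which only takes hold while it is pushed in, so push it firmly but do not ram it, and let it spring back out. The wide ring around it is already set to the right air flow, so do not drag it along. Then switch the dryer on at the rocker, and leave the other things as they lie.

Things in the scene. Friction and masses are not known exactly. Their poses are not given: they have to be found in the camera images.
- dryer: Grey box-shaped blower with black end caps, fixed, 200 mm (its x) by 420 mm (its y), flat top 190 mm above the table. Origin: centre of its underside; x points to its back (away from the robot at yaw 0), y to the steel air outlet. A low black carry handle stands on the top's back edge (x +84 mm, 160 mm long, 32 mm high). Concentric controls at x -22, y +62 mm; rocker switch at x -22, y -52 mm.
- knob_top (a point): Centre of the top face of the small inner knob: round, black, ribbed, bright cap, 22 mm diameter, upright axis. At rest this is 35 mm above the dryer's top and 22 mm above the ring's. Held sideways, it springs outward (2 N at rest, 0.2 N more per mm of push) and idles endlessly both ways while out.
- knob_press (a joint): How far the small knob is pushed in (m, 0 = out). After 1 to 6.5 mm, depending on wear, it meets a friction clutch, felt as a steep rise of several N per mm; then it turns the heat dial one to one while pushed with 11 N or more in all (12 to 15 N is good, with less it slips). Over 17 N harms the clutch. Let go, it springs out and the dial stays.
- heat (a joint): Heat (rad) = angle of the dial that the clutch drives: the flat black collar, 37 mm wide, seen as the floor between knob and ring, 2 to 8 mm below the ring's top, with one white radial line as pointer. 0 = pointer to the dryer's +x, at the middle dot; positive = clockwise from above, hotter; stops at -2.3 and 2.3. Starts on the cool side. Stays where it is left.
- middle_dot (a point): The middle (fourth) of seven black dots printed on the aluminium plate round the controls, 41 mm from the axis, 0.6 rad apart, growing in size clockwise from cool to hot. It lies straight to the dryer's +x from the knob's axis.
- air (a joint): Air flow (rad): angle of the outer ring, same zero and sense as the heat. The ring is black and ribbed, 66 mm outside, 41 mm bore, its flat top 13 mm above the dryer's top. It turns easily (0.02 N m), so fingertips rubbing on its top or rim drag it.
- air_index (a point): Middle of the white index line on the top of the outer ring, 29 mm from the axis.
- power (a joint): Rocker switch, rad: 0 = off (its end towards the dryer's +x stands up), 0.36 = on (that end is down). It stays where it is left; about 4 N on the raised end tips it.
- rocker_end (a point): Point on the face of the rocker's end that is raised when off, 12 mm from its pivot towards the dryer's +x. The rocker is 34 mm (dryer's x) by 21 mm (y); the raised end must be pressed down about 5 mm. Its bezel is 4 mm high.
- guard_comb: Clip-on clipper comb, black, 40 x 46 x 20 mm, lying loose on the dryer's top near the intake end; origin under its centre. Leave it.
- clipper_blade: Steel clipper blade, 40 x 44 x 12 mm, lying loose on the dryer's top near the intake end; origin under its centre. Leave it.
- steel_comb: Steel comb, 190 x 30 x 7 mm, loose on the table; origin under its middle.
- slicker_brush: Slicker brush with a wooden handle, 185 x 100 x 37 mm, loose on the table; origin under the middle of its pad.
- shampoo: White bottle, 64 mm wide, 190 mm tall, loose on the table; origin under its centre.
- ear_jar: Amber jar with a metal cap, 68 mm wide, 75 mm tall, loose on the table; origin under its centre.
- nail_clipper: Nail clipper with rubber handles, 140 x 45 x 15 mm, loose on the table; origin near its middle.

How it is judged (in metres and radians):
On the way, in this order (a step that is already met when the one before it is completed fails the run):
1. the heat pointer is at the middle dot (within 0.1 rad) and the small knob has sprung back out (value of joint heat between -0.1 and 0.1 rad and value of joint knob_press below 0.001 m), for 0.2 s.
2. the rocker is switched on (value of joint power above 0.3 rad), for 0.1 s.
At the end, for the whole second after the job is handed in: The heat pointer is within 0.1 rad of the middle dot, the small knob is fully out, the rocker is on, and the index of the outer ring is within 2.5 mm (about 5 degrees) of where it was (all of step 1 and value of joint power above 0.3 rad and distance of air_index from where it was at the start of the episode below 0.0025 m); the robot touches nothing.
It fails at once if the outer ring is dragged: its index moves more than 2.5 mm (distance of air_index from where it was at the start of the episode above 0.0025 m).
It fails at once if the small knob is rammed: pushed in with more than 17 N (15 N on its clutch) (contact force between heat_knob and heat above 15 N).
It fails at once if a bystander is shifted by more than 20 mm (distance of any of guard_comb, clipper_blade, steel_comb, slicker_brush, shampoo, ear_jar, nail_clipper from where it was at the start of the episode above 0.02 m).
It also fails if it takes over 72 s, if anything falls off the work surface, if the arm or the gripper's body presses on something with over 40 N, if the wrist force passes 120 N, or if a joint passes its speed limit or range.

ROBOT

A 6-joint arm with a two-finger parallel gripper is mounted at the origin on the work surface. World frame = base frame: x ahead of the robot, y to its left, z up, the work surface at z = 0. Lengths are in mm, angles in rad, forces in N, time in s.
With the tool pointing down it reaches from about 375 to 925 mm from the base axis. Payload 5.7 kg.
Tool frame: the origin (TCP) lies midway between the tips of the shut fingers; the grasp point (between the pads) lies 19 mm behind it; y points along the fingers, z is the direction in which the jaws open and shut, and the axes are right-handed (so a half turn about y gives the same grasp; the last joint's range is limited). The gripper opens to 85 mm and grips with 20 to 120 N. Pads are 22 mm wide; open, the fingers measure 114 mm over their backs; the gripper's body (76 mm by 85 mm) begins 54 mm behind the grasp point. The pads swing forward as they close: fully open they stand 13 mm farther back than shut.
Start: joints at [-1.361, 0.359, 1.51, -0, 1.272, -0.115], TCP at [191.456, -568.602, 231.267] pointing down, gripper open.
Joint ranges: [-2.97, 2.97], [-1.01, 2.36], [0.21, 2.38], [-0.96, 4.11], [0.2, 2.71], [-2.98, 2.98]. Speed limits (rad/s): [2.39, 2.39, 3.14, 3.14, 3.14, 3.14].

INTERFACE

Orientations are given as [roll, pitch, yaw] about the fixed x, y, z axes, in that order (R = Rz(yaw) Ry(pitch) Rx(roll)).
In Python, from station import bot, read_camera, calibration gives the robot as it stands. The module is installed in compiled form; this text tells all that it offers.
- The arm moves only by the tool drive_tool, never from a script. Its argument "targets" is a list of rows, each an object with "delta_pos": the shift along the world's x, y, z in cm, a list of three; "rotation": the turn, a rotation vector about the world's x, y, z in degrees, a list of three. A call has 1 to 5 rows; each row shifts and turns the commanded pose from where the row before left it; what a row does not reach is not made up. A row lasts 1/8 s, in which the tool goes at most 62.5 mm and 10.7 degrees, less where a joint would pass 70% of its speed; a pose out of reach is approached as far as the arm can. A call is refused whole if a number of a shift passes 6.25 or a number of a turn 10.7, either way. A call with a gripper value outside its range is refused whole. "claw" is the closure, from -1 (fully open) to 1 (shut), set as the call begins (left out, the last holds). The fingers move at their own pace and stop on an object; the grip force is fixed at half the most. Time passes only in rows, so rows that do not move let the fingers close. It gives the time, the measured TCP pose, the force and the opening at its end, in the units of the state.
- bot.sense(): the state, without advancing time (a new reading comes with each control period).
- read_camera(name): name is "scene" or "side" or "wrist"; returns (picture, depth): 384x512x3 uint8, red, green, blue; 384x512 float32, mm along the optical axis (not along the pixel's ray), 0 where there is no reading.
- calibration(name): a dict with "fx", "fy", "cx", "cy" (pixels), "position" and "attitude" of the camera in the world; the wrist camera has in their place "T_tool_cam" (4x4, takes a point from camera to tool coordinates, whose origin is the TCP and whose axes are the tool frame's). Camera axes: x right, y down, z forward; pixel columns grow to the right and rows downward; lengths in mm; the calibration is good to about 2 mm. A picture is of the moment at which its call begins: read the wrist's pose just before it. calibration takes no time and is no camera call.
- bot.job_done(): hands the job in, once; it reports no verdict.
The state is a dict: "clock": time; "joint_pos": joint angles; "qvel": joint speeds; "tau": joint torques, N m; "position": TCP position; "eef_rot": TCP orientation; "ft_force": force on the tool from outside, world axes, zero at the start; "torque": the same for the moment, N m; "width": finger opening in mm.
Only numpy, scipy, OpenCV 4.12 (cv2) and the standard library are available. Lean on these libraries where they do the work, as an engineer would, in place of code of your own. Each camera call takes 0.05 s, during which the arm holds its last target. There are 200 camera calls.

## Working session

There is one attempt and no reset: what is moved stays moved. The work goes in short steps, Python scripts to look and compute and a tool call to move; the robot and the scene stay as the last step left them, time stands still between calls to the robot, and variables do not carry over. Pictures are saved under pics/ and viewed, about 8 in all and at most 12, crops included, and the job is handed in when it is done.

Besides the shell and the picture viewer there is one more tool, called after "Emit:" as name([rows], argument=value, ...), one row to a line, values as JSON. drive_tool: Moves the arm, as the interface text tells. Its arguments: {"type":"object","properties":{"targets":{"type":"array"},"claw":{"type":"number"}},"required":["targets"]}

```bash
mkdir -p pics
cat > h.py <<'E'
import numpy as np,cv2
from station import bot,read_camera,calibration
from scipy.spatial.transform import Rotation as R
np.set_printoptions(precision=2,suppress=True)
def campose(n,s=None):
    c=calibration(n)
    if n=='wrist':
        T=np.eye(4);T[:3,:3]=R.from_euler('xyz',s['eef_rot']).as_matrix();T[:3,3]=s['position']
        return c,T@np.array(c['T_tool_cam'])
    T=np.eye(4);T[:3,3]=c['position'];a=np.array(c['attitude'])
    T[:3,:3]=a if a.shape==(3,3) else R.from_euler('xyz',a).as_matrix()
    return c,T
def grab(n):
    s=bot.sense();im,d=read_camera(n);np.savez(f'{n}.npz',im=im,d=d,p=s['position'],r=s['eef_rot']);return s,im,d
def load(n):
    z=np.load(f'{n}.npz');return dict(position=z['p'],eef_rot=z['r']),z['im'],z['d']
def ray(c,T,u,v):
    return T[:3,:3]@np.array([(u-c['cx'])/c['fx'],(v-c['cy'])/c['fy'],1])
def atz(c,T,u,v,z):
    r=ray(c,T,u,v);return T[:3,3]+r*(z-T[2,3])/r[2]
def atd(c,T,u,v,d): return T[:3,3]+ray(c,T,u,v)*d
def proj(c,T,p):
    q=T[:3,:3].T@(np.array(p)-T[:3,3]);return q[0]/q[2]*c['fx']+c['cx'],q[1]/q[2]*c['fy']+c['cy']
def save(n,im,box=None,k=1):
    if box: im=im[box[1]:box[3],box[0]:box[2]]
    cv2.imwrite(f'pics/{n}.png',cv2.resize(im[...,::-1],None,fx=k,fy=k,interpolation=cv2.INTER_CUBIC))
E
python3 - <<'E'
from h import *
ims=[]
for n in ['scene','side','wrist']:
    s,im,d=grab(n);ims.append(im);c,T=campose(n,s);print(n,c,T[:3])
print(s)
a=np.hstack(ims[:2]);cv2.imwrite('pics/a.png',cv2.resize(a[...,::-1],(800,300),interpolation=cv2.INTER_AREA))
E
```

```text
scene {'fx': 493.39332366203655, 'fy': 493.39332366203655, 'cx': 255.8701196355351, 'cy': 196.92764374274572, 'position': array([1181.31, 1119.71, 1541.92]), 'attitude': array([-2.37, -0.02,  2.59])} [[  -0.85    0.37   -0.38 1181.31]
 [   0.53    0.62   -0.59 1119.71]
 [   0.02   -0.7    -0.72 1541.92]]
side {'fx': 377.34554665172516, 'fy': 377.34554665172516, 'cx': 247.10061899451668, 'cy': 194.8196297973878, 'position': array([ 409.37, -849.01,  808.12]), 'attitude': array([-2.22, -0.01, -0.03])} [[   1.     -0.01    0.03  409.37]
 [  -0.03   -0.6     0.8  -849.01]
 [   0.01   -0.8    -0.6   808.12]]
wrist {'fx': 332.32824849549644, 'fy': 332.32824849549644, 'cx': 252.20785683658843, 'cy': 195.08998113563098, 'T_tool_cam': array([[   0.  ,    0.96,    0.27,  -67.85],
       [   0.  ,   -0.27,    0.96, -141.69],
       [   1.  ,   -0.  ,   -0.  ,   -0.72],
       [   0.  ,    0.  ,    0.  ,    1.  ]])} [[   0.32   -0.91   -0.25  255.46]
 [  -0.95   -0.31   -0.08 -545.92]
 [  -0.      0.27   -0.96  372.22]]
{'clock': 0.1, 'joint_pos': array([-1.36,  0.36,  1.51,  0.  ,  1.27, -0.12]), 'qvel': array([ 0., -0., -0., -0., -0.,  0.]), 'tau': array([ -0.  , -52.87, -27.93,  -0.  ,   0.  ,   0.  ]), 'position': array([ 191.34, -568.01,  230.52]), 'eef_rot': array([-1.57,  0.  , -2.82]), 'ft_force': array([-0.57,  0.56,  1.4 ]), 'torque': array([ 0.01,  0.02, -0.02]), 'width': 85.0632642756924}
```

View pics/a.png

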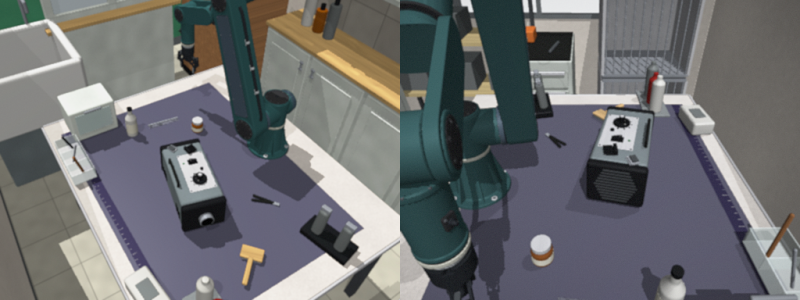

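The picture shows the dryer: in the scene camera its controls are at about (256,230) px, and in the side camera at about (285,155). Next I'll fit the pose from depth.

Run:
```python
from h import *
for n in ['scene','side']:
    s,im,d=load(n);c,T=campose(n,s)
    v,u=np.mgrid[:384,:512]
    P=np.stack([(u-c['cx'])/c['fx']*d,(v-c['cy'])/c['fy']*d,d],-1)@T[:3,:3].T+T[:3,3]
    m=(abs(P[...,2]-190)<8)&(d>0)&(P[...,0]>350)&(P[...,0]<900)&(abs(P[...,1])<450)
    k,l,st,_=cv2.connectedComponentsWithStats(m.astype(np.uint8));i=1+st[1:,4].argmax()
    Q=P[l==i];(cx,cy),wh,a=cv2.minAreaRect(Q[:,:2].astype(np.float32));print(n,cx,cy,wh,a,np.median(Q[:,2]),len(Q))
s,im,d=load('scene');save('b',im,(195,165,305,300),5)
```

```text
scene 565.9776611328125 88.28994750976562 (424.6667175292969, 205.4767303466797) 75.9027099609375 192.17030766248126 3850
side 564.7117309570312 90.37080383300781 (422.3010559082031, 205.3419189453125) 75.65345764160156 191.54743457561312 4584
```

View pics/b.png

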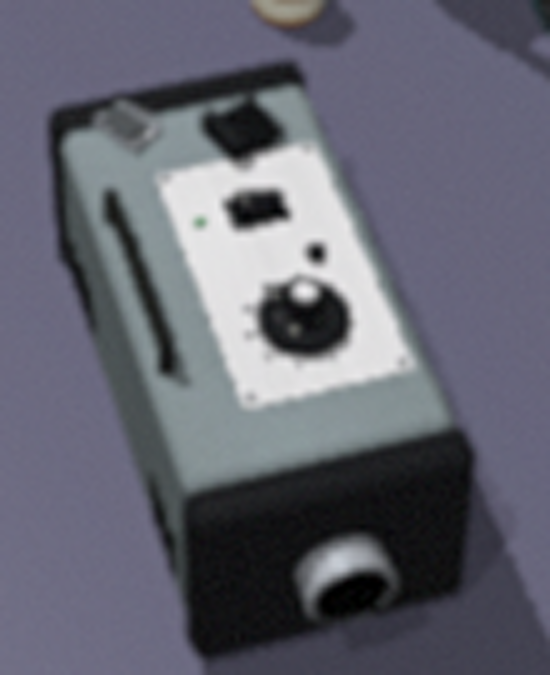

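Left image: outlet towards +y, handle on the far side. The pose is about (565, 89.3) with yaw -14.2°, so the knob is near (559,155) and the raised rocker end near (543,41). Moving above the knob.

Emit:
drive_tool([
  {"delta_pos":[1,2,5],"rotation":[0,0,6]},
  {"delta_pos":[2.6,5.1,4],"rotation":[0,0,6.5]},
  {"delta_pos":[2.6,5.1,0],"rotation":[0,0,6.5]},
  {"delta_pos":[2.6,5.1,0],"rotation":[0,0,6.5]},
  {"delta_pos":[2.6,5.1,0],"rotation":[0,0,6.5]},
])

```text
clock: 0.78
position: [303.2, -348.2, 317.0]
eef_rot: [-1.571, 0.0, -2.255]
ft_force: [1.3, 0.3, 0.3]
width: 85.7
```

Emit:
drive_tool([
  {"delta_pos":[2.6,5.1,0],"rotation":[0,0,6.5]},
  {"delta_pos":[2.6,5.1,0],"rotation":[0,0,6.5]},
  {"delta_pos":[2.6,5.1,0],"rotation":[0,0,6.5]},
  {"delta_pos":[2.6,5.1,0],"rotation":[0,0,6.5]},
  {"delta_pos":[2.6,5.1,0],"rotation":[0,0,6.5]},
])

```text
clock: 1.4
position: [433.2, -93.2, 317.1]
eef_rot: [-1.571, -0.0, -1.687]
ft_force: [-0.0, -0.4, -0.1]
width: 85.2
```

Emit:
drive_tool([
  {"delta_pos":[2.6,5.1,0],"rotation":[0,0,6.5]},
  {"delta_pos":[2.6,5.1,0],"rotation":[0,0,6.5]},
  {"delta_pos":[2.6,5.1,0],"rotation":[0,0,6.5]},
  {"delta_pos":[2.6,5.1,0],"rotation":[0,0,6.5]},
])

```text
clock: 1.9
position: [537.2, 110.9, 316.9]
eef_rot: [-1.571, -0.0, -1.233]
ft_force: [0.8, -0.6, 0.4]
width: 85.3
```

Emit:
drive_tool([
  {"delta_pos":[2.2,4.4,0]},
  {"delta_pos":[0,0,-5.5]},
  {"delta_pos":[0,0,0]},
])

```text
invalid input at $.targets[0]: expected keys delta_pos, rotation
```

Run:
```python
from h import *
s,im,d=grab('wrist');c,T=campose('wrist',s);print(s['position'],s['joint_pos'],T[:3])
for p in [(559,155,225),(543,41,195)]: print(proj(c,T,p))
save('c',im,(130,60,390,255),3)
```

```text
[537.16 110.91 316.88] [ 0.08  0.22  1.5  -0.    1.43 -0.26] [[  0.94   0.32   0.09 514.89]
 [  0.33  -0.91  -0.25 175.46]
 [ -0.     0.27  -0.96 458.54]]
(np.float64(301.765488760347), np.float64(153.09311732226917))
(np.float64(231.80422978844788), np.float64(264.96742458956453))
```

View pics/c.png

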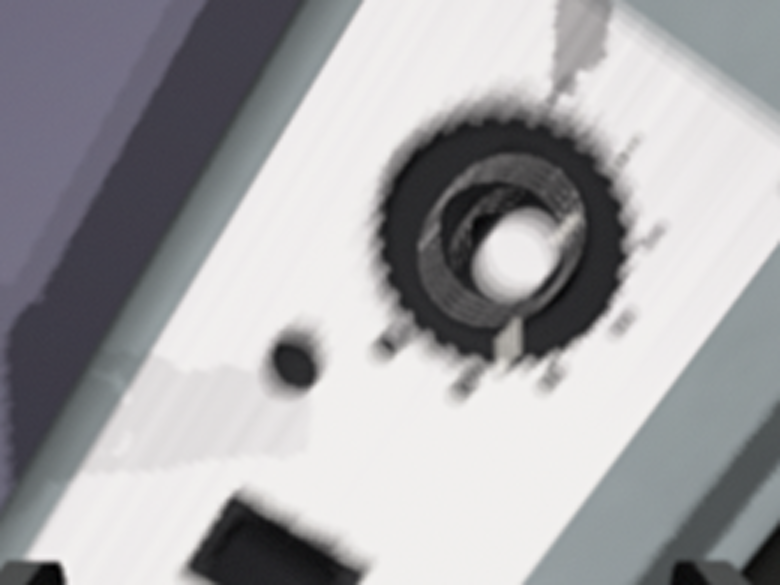

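The wrist crop shows seven dots, with the middle one at crop (625,325). The ring index is at (510,340), the heat pointer is about (568,224) in the collar gap, and the bright cap centre is (517,255).

```bash
cat > m.py <<'E'
from h import *
from scipy.optimize import least_squares
def fit(dots,c,T,first=0,z=191):
    P=np.array([atz(c,T,u,v,z)[:2] for u,v in dots]);k=(np.arange(len(dots))+first-3)*.6
    f=lambda q:(np.c_[q[0]+41*np.cos(q[2]-k),q[1]+41*np.sin(q[2]-k)]-P).ravel()
    r=least_squares(f,[559,155,-.248]);return r.x,r.fun.reshape(-1,2)
E
python3 - <<'E'
from m import *
s,im,d=load('wrist');c,T=campose('wrist',s)
cv=lambda u,v:(130+(u+.5)/3-.5,60+(v+.5)/3-.5)
dots=[cv(*q) for q in [(560,90),(628,150),(655,240),(625,325),(553,378),(465,385),(390,345)]]
q,res=fit(dots,c,T);print(q);print(res)
q2,res=fit(dots[1:],c,T,1);print(q2)
cap=atz(c,T,*cv(517,255),225);print('cap',cap)
for n,uv,z in [('idx',(510,340),203),('ptr in',(552,236),198),('ptr out',(580,213),198),('ptrm',(568,224),198),('ptrm',(568,224),195),('ptrm',(568,224),201)]:
    p=atz(c,T,*cv(*uv),z)[:2]-q2[:2];print(n,np.hypot(*p),-(np.arctan2(p[1],p[0])-q2[2]))
print('rocker corners',[atz(c,T,*cv(*p),194)[:2] for p in [(235,490),(190,568),(370,570)]])
E
```

```text
[557.6  160.3   -0.24]
[[ 0.04  0.14]
 [ 0.79  0.66]
 [-0.33  0.5 ]
 [-0.43  0.09]
 [-0.   -0.43]
 [ 0.21 -0.64]
 [-0.28 -0.33]]
[557.61 160.34  -0.24]
cap [556.98 160.56 225.  ]
idx 24.387729318812355 0.9186262798492467
ptr in 12.539356792793564 -0.7446381477692048
ptr out 20.854395633169823 -0.9687665921966976
ptrm 17.135487106739582 -0.8831404710361179
ptrm 17.628007651382116 -0.8585244089910457
ptrm 16.653960182962617 -0.909196580389668
rocker corners [array([511.81,  70.95]), array([506.65,  43.85]), array([555.83,  60.39])]
```

Emit:
drive_tool([
  {"delta_pos":[1.0,2.4,-1.4],"rotation":[0,0,10]},
  {"delta_pos":[1.0,2.4,-1.4],"rotation":[0,0,10]},
  {"delta_pos":[0,0,0],"rotation":[0,0,10]},
  {"delta_pos":[0,0,0],"rotation":[0,0,10]},
  {"delta_pos":[0,0,0],"rotation":[0,0,10]},
])

```text
clock: 2.58
position: [556.3, 156.9, 288.6]
eef_rot: [-1.571, 0.001, -0.359]
ft_force: [0.4, -0.1, -1.3]
width: 85.5
```

Emit:
drive_tool([
  {"delta_pos":[0,0,0],"rotation":[0,0,10]},
  {"delta_pos":[0,0,0],"rotation":[0,0,10]},
  {"delta_pos":[0,0,0],"rotation":[0,0,10]},
  {"delta_pos":[0,0,0],"rotation":[0,0,10]},
  {"delta_pos":[0,0,0],"rotation":[0,0,0]},
])

```text
clock: 3.2
position: [556.4, 156.8, 288.8]
eef_rot: [-1.571, 0.001, 0.332]
ft_force: [-0.3, 0.0, 0.2]
width: 85.4
```

Run:
```python
from h import *
s,im,d=grab('wrist');c,T=campose('wrist',s);print(s['position'],s['eef_rot'],s['joint_pos'])
print(proj(c,T,(557.5,160.4,225)))
import shutil;shutil.copy('wrist.npz','w1.npz')
```

```text
[556.44 156.79 288.79] [-1.57  0.    0.33] [ 0.16  0.28  1.48 -0.    1.38 -1.75]
(np.float64(255.73935944629952), np.float64(213.58220474720594))
```

Emit:
drive_tool([
  {"delta_pos":[0,0,0],"rotation":[0,0,-10]},
  {"delta_pos":[0,0,0],"rotation":[0,0,-10]},
  {"delta_pos":[0,0,0],"rotation":[0,0,-10]},
  {"delta_pos":[0,0,0],"rotation":[0,0,-10]},
  {"delta_pos":[0,0,0],"rotation":[0,0,-10]},
])

```text
clock: 3.88
position: [556.6, 156.9, 289.0]
eef_rot: [-1.571, 0.0, -0.549]
ft_force: [0.0, -0.4, 0.2]
width: 85.7
```

Emit:
drive_tool([
  {"delta_pos":[0,0,0],"rotation":[0,0,-10]},
  {"delta_pos":[0,0,0],"rotation":[0,0,-10]},
  {"delta_pos":[0,0,0],"rotation":[0,0,-10]},
  {"delta_pos":[0,0,0],"rotation":[0,0,-10]},
  {"delta_pos":[0,0,0],"rotation":[0,0,-10]},
])

```text
clock: 4.5
position: [556.6, 156.9, 288.9]
eef_rot: [-1.571, 0.0, -1.422]
ft_force: [0.2, 1.0, -0.7]
width: 85.4
```

Emit:
drive_tool([
  {"delta_pos":[0,0,0],"rotation":[0,0,-10]},
  {"delta_pos":[0,0,0],"rotation":[0,0,-10]},
  {"delta_pos":[0,0,0],"rotation":[0,0,-10]},
  {"delta_pos":[0,0,0],"rotation":[0,0,-10]},
  {"delta_pos":[0,0,0],"rotation":[0,0,-10]},
])

```text
clock: 5.12
position: [556.6, 156.9, 288.9]
eef_rot: [-1.571, -0.0, -2.294]
ft_force: [-0.1, -0.9, 0.6]
width: 85.5
```

Emit:
drive_tool([
  {"delta_pos":[0,0,0],"rotation":[0,0,-10]},
  {"delta_pos":[0,0,0],"rotation":[0,0,-10]},
  {"delta_pos":[0,0,0],"rotation":[0,0,-10]},
  {"delta_pos":[0,0,0],"rotation":[0,0,0]},
])

```text
clock: 5.62
position: [556.6, 156.9, 288.9]
eef_rot: [-1.571, -0.0, -2.809]
ft_force: [0.2, 0.1, -0.8]
width: 85.6
```

Run:
```python
from h import *
s,im,d=grab('wrist');c,T=campose('wrist',s);print(s['position'],s['eef_rot'],s['joint_pos'])
u2=proj(c,T,(557.5,160.4,225))
z=np.load('w1.npz');s1=dict(position=z['p'],eef_rot=z['r']);c,T1=campose('wrist',s1);u1=proj(c,T1,(557.5,160.4,225));print(u1,u2)
o=[]
for i,u in ((z['im'],u1),(im,u2)):
    x,y=int(u[0])-65,int(u[1])-65;print('org',x,y);o.append(cv2.resize(i[y:y+130,x:x+130],None,fx=3,fy=3,interpolation=cv2.INTER_CUBIC))
cv2.imwrite('pics/d.png',np.hstack(o)[...,::-1])
```

```text
[556.61 156.94 288.93] [-1.57 -0.   -2.81] [0.16 0.28 1.48 0.   1.38 1.39]
(np.float64(258.3243814940379), np.float64(214.61546495652624)) (np.float64(249.04310727388975), np.float64(208.40739860794685))
org 193 149
org 184 143
```

View pics/d.png

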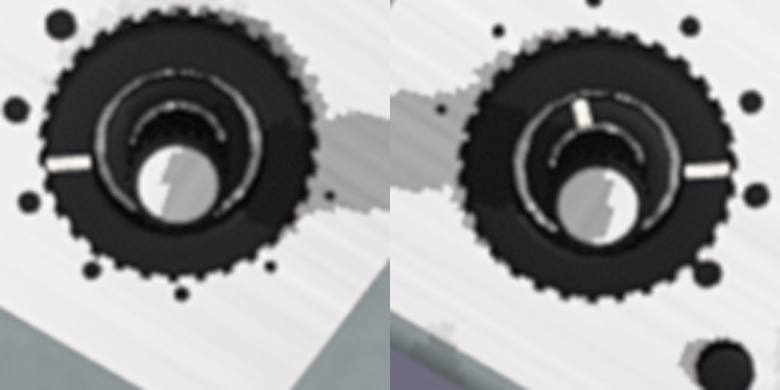

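Two sharp views. Left crop: dots from (330,195) to (60,25) and cap (178,184). Right crop: dots from (441,109) to (707,273), cap (598,205), heat pointer (578,100)–(586,126), ring index (706,170).

Run:
```python
from m import *
for f,org,D,cap,idx,ptr in [('w1.npz',(193,149),[(330,195),(270,267),(181,294),(92,270),(29,202),(15,110),(60,25)],(178,184),(68,163),[]),
 ('wrist.npz',(184,143),[(51,109),(108,31),(204,0),(300,27),(361,101),(366,195),(317,273)],(208,205),(316,170),[(188,100),(192,113),(196,126)])]:
    z=np.load(f);c,T=campose('wrist',dict(position=z['p'],eef_rot=z['r']))
    cv=lambda p:(org[0]+(p[0]+.5)/3-.5,org[1]+(p[1]+.5)/3-.5)
    q,res=fit([cv(p) for p in D],c,T,z=190.5);print(q,abs(res).max())
    print('cap',atz(c,T,*cv(cap),225))
    for p,zz in [(idx,203)]+[(p,h) for p in ptr for h in (195,198,201)]:
        w=atz(c,T,*cv(p),zz)[:2]-q[:2];print(zz,np.hypot(*w),-(np.arctan2(w[1],w[0])-q[2]))
```

```text
[556.19 155.43  -0.25] 0.19242530233361776
cap [555.85 155.47 225.  ]
203 26.13969229204033 0.9343727766676968
[556.21 157.37  -0.24] 0.27765778744398517
cap [556.66 157.39 225.  ]
203 25.897731105541336 0.9200497809168623
195 17.829339899596746 -0.8407106936499702
198 18.441607182934852 -0.8285339511105357
201 19.056432925242063 -0.8171413356234564
195 14.47575755691307 -0.8353511136438015
198 15.13215256544846 -0.8208081237102343
201 15.791481568068782 -0.8074769102725387
195 11.098854931108246 -0.8266797460086216
198 11.800445024730783 -0.808647715506131
201 12.505440879563904 -0.7926440743909425
```

Averaging the two opposed views puts the axis at (556.2,156.4) and the heat at about -0.825 rad (47°). Descending around the knob and gripping it.

Emit:
drive_tool([
  {"delta_pos":[-0.04,-0.05,-4],"rotation":[0,0,0]},
  {"delta_pos":[0,0,-2.5],"rotation":[0,0,0]},
  {"delta_pos":[0,0,-0.95],"rotation":[0,0,0]},
  {"delta_pos":[0,0,0],"rotation":[0,0,0]},
])

```text
clock: 6.18
position: [556.2, 156.5, 214.4]
eef_rot: [-1.571, -0.001, -2.807]
ft_force: [-0.4, 0.0, 0.7]
width: 85.6
```

Emit:
drive_tool([
  {"delta_pos":[0,0,0],"rotation":[0,0,0]},
  {"delta_pos":[0,0,0],"rotation":[0,0,0]},
  {"delta_pos":[0,0,0],"rotation":[0,0,0]},
  {"delta_pos":[0,0,0],"rotation":[0,0,0]},
  {"delta_pos":[0,0,0],"rotation":[0,0,0]},
], claw=1)

```text
clock: 6.8
position: [556.6, 156.6, 214.9]
eef_rot: [-1.571, 0.001, -2.808]
ft_force: [0.1, 0.4, 1.5]
width: 19.3
```

Run:
```python
from h import *
s=bot.sense();print(s)
```

```text
{'clock': 6.8, 'joint_pos': array([0.15, 0.34, 1.58, 0.  , 1.22, 1.39]), 'qvel': array([ 0.,  0.,  0.,  0., -0., -0.]), 'tau': array([  0.02, -49.83, -26.34,   0.01,   0.02,   0.  ]), 'position': array([556.57, 156.58, 214.91]), 'eef_rot': array([-1.57,  0.  , -2.81]), 'ft_force': array([0.08, 0.43, 1.53]), 'torque': array([-0.03, -0.04, -0.02]), 'width': 19.28466633815073}
```

Emit:
drive_tool([
  {"delta_pos":[0,0,0],"rotation":[0,0,0]},
  {"delta_pos":[0,0,0],"rotation":[0,0,0]},
])

```text
clock: 7.05
position: [556.6, 156.6, 214.7]
eef_rot: [-1.571, 0.0, -2.808]
ft_force: [-0.1, -0.1, 1.3]
width: 19.1
```

Emit:
drive_tool([
  {"delta_pos":[0,0,-0.1],"rotation":[0,0,0]},
  {"delta_pos":[0,0,0],"rotation":[0,0,0]},
])

```text
clock: 7.3
position: [556.5, 156.6, 213.5]
eef_rot: [-1.571, 0.0, -2.808]
ft_force: [1.1, -0.2, 2.2]
width: 18.8
```

Emit:
drive_tool([
  {"delta_pos":[0,0,-0.1],"rotation":[0,0,0]},
  {"delta_pos":[0,0,0],"rotation":[0,0,0]},
])

```text
clock: 7.55
position: [556.6, 156.6, 212.7]
eef_rot: [-1.571, 0.0, -2.808]
ft_force: [1.5, 0.1, 2.7]
width: 18.9
```

Run:
```python
from h import *
s,im,d=grab('wrist');print(s['ft_force'],s['width'],s['position'])
c,T=campose('wrist',s);print(proj(c,T,(556.2,156.4,225)))
save('e',im,(120,110,380,300),3)
```

```text
[1.52 0.1  2.72] 18.895619989604775 [556.56 156.56 212.69]
(np.float64(254.30526822751406), np.float64(267.7957088583041))
```

View pics/e.png

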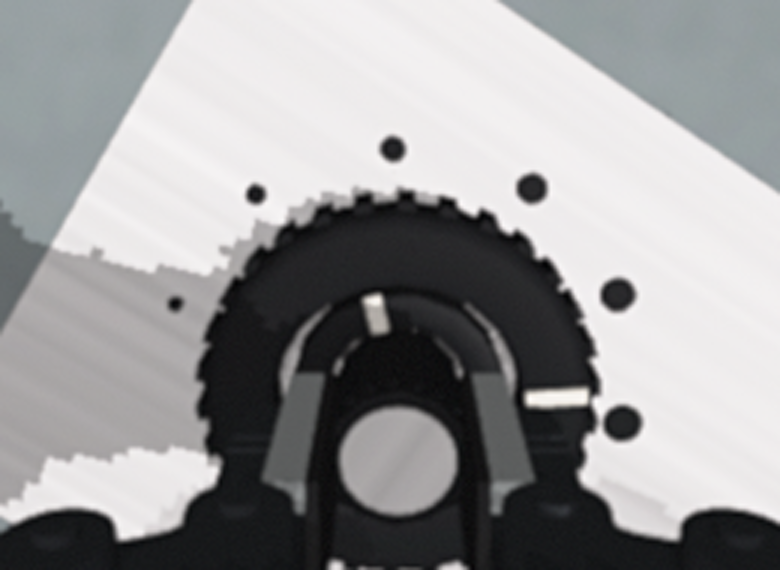

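The knob is held between the pads. The heat pointer (375,312) and ring index (556,398) are both visible in the crop. I'll keep pressing in small steps.

Emit:
drive_tool([
  {"delta_pos":[0,0,-0.06],"rotation":[0,0,0]},
  {"delta_pos":[0,0,0],"rotation":[0,0,0]},
])

```text
clock: 7.85
position: [556.5, 156.6, 212.4]
eef_rot: [-1.571, 0.001, -2.808]
ft_force: [1.6, -0.2, 4.8]
width: 19.0
```

Emit:
drive_tool([
  {"delta_pos":[0,0,-0.06],"rotation":[0,0,0]},
  {"delta_pos":[0,0,0],"rotation":[0,0,0]},
])

```text
clock: 8.1
position: [556.6, 156.6, 212.3]
eef_rot: [-1.571, 0.001, -2.808]
ft_force: [-1.5, -1.0, 7.7]
width: 18.9
```

Emit:
drive_tool([
  {"delta_pos":[0,0,-0.06],"rotation":[0,0,0]},
  {"delta_pos":[0,0,0],"rotation":[0,0,0]},
])

```text
clock: 8.35
position: [556.7, 156.6, 212.2]
eef_rot: [-1.571, 0.001, -2.808]
ft_force: [-1.5, -0.8, 11.4]
width: 18.8
```

Emit:
drive_tool([
  {"delta_pos":[0,0,-0.03],"rotation":[0,0,0]},
  {"delta_pos":[0,0,0],"rotation":[0,0,0]},
  {"delta_pos":[0,0,0],"rotation":[0,0,0]},
])

```text
clock: 8.72
position: [556.7, 156.6, 212.1]
eef_rot: [-1.571, 0.002, -2.808]
ft_force: [-1.0, -0.4, 12.9]
width: 18.8
```

Emit:
drive_tool([
  {"delta_pos":[0,0,0],"rotation":[0,0,0]},
])

```text
clock: 8.85
position: [556.7, 156.6, 212.1]
eef_rot: [-1.571, 0.001, -2.808]
ft_force: [-1.7, -1.6, 12.3]
width: 19.1
```

Emit:
drive_tool([
  {"delta_pos":[0,0,0],"rotation":[0,0,-2]},
  {"delta_pos":[0,0,0],"rotation":[0,0,-2]},
  {"delta_pos":[0,0,0],"rotation":[0,0,-2]},
  {"delta_pos":[0,0,0],"rotation":[0,0,0]},
])

```text
clock: 9.35
position: [556.7, 156.6, 212.0]
eef_rot: [-1.571, 0.001, -2.913]
ft_force: [-2.1, -0.5, 11.7]
width: 19.0
```

Run:
```python
from h import *
for i in range(2):
    s,im,d=grab('wrist');print(s['ft_force'],s['torque'],s['width'],s['position'])
save('f',im,(120,110,380,300),3)
```

```text
[-2.09 -0.54 11.75] [-0.12  0.36  0.  ] 18.968618850351902 [556.69 156.56 212.02]
[-1.96 -0.38 12.72] [-0.07  0.32  0.02] 19.14683784478795 [556.66 156.58 211.98]
```

View pics/f.png

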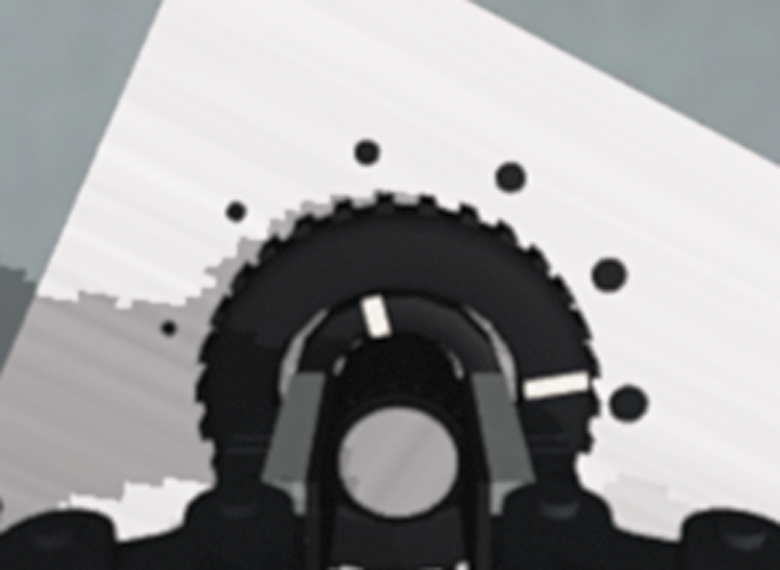

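The pointer turned with the tool, while the ring index moved with the plate (as it should). The clutch holds. I'll add a little force and turn the rest.

Emit:
drive_tool([
  {"delta_pos":[0,0,-0.02],"rotation":[0,0,-4]},
  {"delta_pos":[0,0,0],"rotation":[0,0,-4]},
  {"delta_pos":[0,0,0],"rotation":[0,0,-4]},
  {"delta_pos":[0,0,0],"rotation":[0,0,-2]},
])

```text
clock: 9.95
position: [556.7, 156.5, 211.9]
eef_rot: [-1.571, 0.002, 3.125]
ft_force: [-2.2, -0.6, 13.1]
width: 18.8
```

Emit:
drive_tool([
  {"delta_pos":[0,0,0],"rotation":[0,0,-4]},
  {"delta_pos":[0,0,0],"rotation":[0,0,-4]},
  {"delta_pos":[0,0,0],"rotation":[0,0,-4]},
  {"delta_pos":[0,0,0],"rotation":[0,0,-2]},
])

```text
clock: 10.45
position: [556.7, 156.4, 211.9]
eef_rot: [-1.571, 0.002, 2.88]
ft_force: [-2.1, -2.0, 12.9]
width: 19.2
```

Turned 34° so far, with 13° left. I'll do that and look before letting go.

Emit:
drive_tool([
  {"delta_pos":[0,0,0],"rotation":[0,0,-4]},
  {"delta_pos":[0,0,0],"rotation":[0,0,-4]},
  {"delta_pos":[0,0,0],"rotation":[0,0,-4]},
  {"delta_pos":[0,0,0],"rotation":[0,0,-1]},
  {"delta_pos":[0,0,0],"rotation":[0,0,0]},
])

```text
clock: 11.08
position: [556.6, 156.3, 211.8]
eef_rot: [-1.571, 0.001, 2.655]
ft_force: [-1.4, -1.9, 13.0]
width: 19.2
```

Run:
```python
from h import *
s,im,d=grab('wrist');print(s['ft_force'],s['torque'],s['width'],s['position'])
save('g',im,(120,110,380,300),3)
```

```text
[-1.44 -1.88 12.99] [-0.31  0.44  0.02] 19.171854569856013 [556.64 156.26 211.8 ]
```

View pics/g.png

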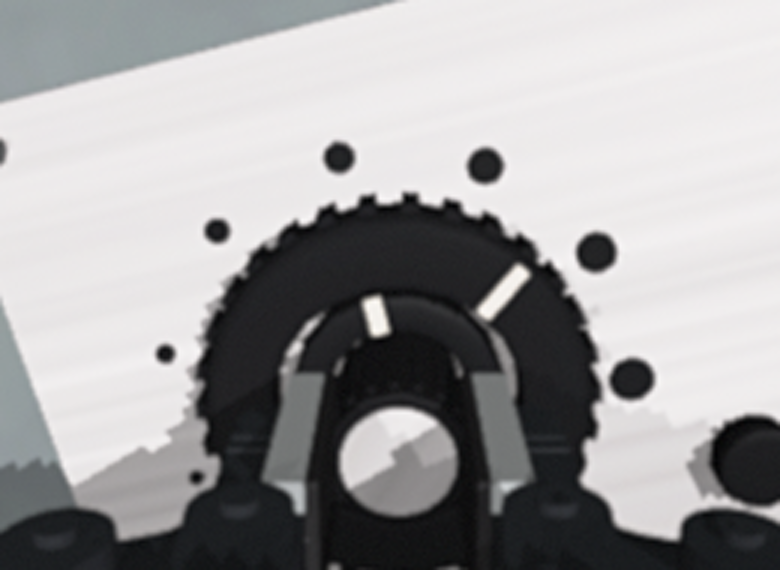

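The pointer (370,298)–(380,335) now points at about the fourth dot (339,157). The ring index is at (503,292). Checking the angles numerically.

Run:
```python
from m import *
s,im,d=load('wrist');c,T=campose('wrist',s)
cv=lambda p:(120+(p[0]+.5)/3-.5,110+(p[1]+.5)/3-.5)
q,res=fit([cv(p) for p in [(197,477),(165,353),(217,230),(339,157),(485,165),(596,252),(632,379)]],c,T,z=190.5);print(q,abs(res).max())
for p,zz in [((503,292),203)]+[(p,h) for p in [(370,298),(375,316),(380,335)] for h in (195,198,201)]:
    w=atz(c,T,*cv(p),zz)[:2]-q[:2];print(zz,np.hypot(*w),-(np.arctan2(w[1],w[0])-q[2]))
```

```text
[556.35 157.26  -0.25] 0.11639924640985555
203 26.24439113596016 0.9239862613390283
195 17.4576418876431 -0.03344279931343594
198 18.364119640989333 -0.014449777136711445
201 19.276597625796985 0.0027508617353998455
195 14.186601736184024 -0.03886041581463287
198 15.15391081904867 -0.015402519487044908
201 16.128555991202933 0.005230507091038228
195 10.711986854102497 -0.05248100904867678
198 11.741804612000454 -0.0207781127442834
201 12.781515919510424 0.0057902595477313246
```

Heat is about -0.015 rad and the ring is unchanged (0.92). Lifting straight out, then releasing.

Emit:
drive_tool([
  {"delta_pos":[0,0,0.1],"rotation":[0,0,0]},
  {"delta_pos":[0,0,0.1],"rotation":[0,0,0]},
  {"delta_pos":[0,0,0.1],"rotation":[0,0,0]},
  {"delta_pos":[0,0,0.1],"rotation":[0,0,0]},
  {"delta_pos":[0,0,0],"rotation":[0,0,0]},
])

```text
clock: 11.75
position: [556.4, 156.4, 214.2]
eef_rot: [-1.571, 0.0, 2.655]
ft_force: [2.3, -2.2, 0.8]
width: 18.9
```

Emit:
drive_tool([
  {"delta_pos":[0,0,0],"rotation":[0,0,0]},
  {"delta_pos":[0,0,0],"rotation":[0,0,0]},
  {"delta_pos":[0,0,0],"rotation":[0,0,0]},
  {"delta_pos":[0,0,0],"rotation":[0,0,0]},
  {"delta_pos":[0,0,0],"rotation":[0,0,0]},
], claw=-1)

```text
clock: 12.38
position: [556.2, 156.6, 214.2]
eef_rot: [-1.571, -0.0, 2.655]
ft_force: [-1.0, -0.3, 0.2]
width: 85.6
```

Emit:
drive_tool([
  {"delta_pos":[0,0,3],"rotation":[0,0,0]},
  {"delta_pos":[0,0,4.5],"rotation":[0,0,0]},
  {"delta_pos":[0,0,0],"rotation":[0,0,0]},
])

```text
clock: 12.75
position: [558.8, 157.0, 293.2]
eef_rot: [-1.576, 0.006, 2.655]
ft_force: [0.1, 0.5, 0.2]
width: 85.5
```

Run:
```python
from h import *
s,im,d=grab('wrist');c,T=campose('wrist',s);print(s['position'],s['eef_rot'],s['ft_force'],s['width'])
print(proj(c,T,(556.2,156.4,225)),proj(c,T,(539,41,195)))
save('i',im,(120,90,380,285),3)
```

```text
[558.85 156.99 293.25] [-1.58  0.01  2.65] [0.12 0.54 0.15] 85.4679260040485
(np.float64(256.7111869229807), np.float64(211.77996869495408)) (np.float64(409.46272529981866), np.float64(147.65792766359033))
```

View pics/i.png

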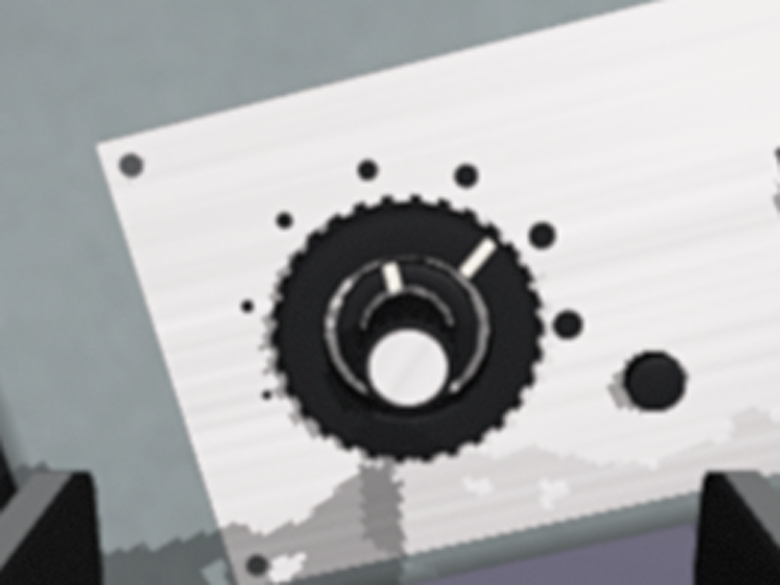

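The knob is out and the pointer still aims at the fourth dot (367,170). I'll verify the angle and move over the rocker with the fingers shut.

Emit:
drive_tool([
  {"delta_pos":[-0.5,-3.8,0],"rotation":[0,0,7]},
  {"delta_pos":[-0.5,-3.8,0],"rotation":[0,0,6.8]},
  {"delta_pos":[-0.6,-3.8,0],"rotation":[0,0,0]},
  {"delta_pos":[0,0,0],"rotation":[0,0,0]},
  {"delta_pos":[0,0,0],"rotation":[0,0,0]},
], claw=1)

```text
clock: 13.42
position: [539.9, 42.9, 288.4]
eef_rot: [-1.571, -0.002, 2.895]
ft_force: [0.3, 0.5, -0.9]
width: -0.1
```

Run:
```python
from m import *
s,im,d=load('wrist');c,T=campose('wrist',s)
cv=lambda p:(120+(p[0]+.5)/3-.5,90+(p[1]+.5)/3-.5)
q,res=fit([cv(p) for p in [(267,394),(247,306),(284,220),(367,170),(466,175),(541,235),(568,324)]],c,T,z=190.5);print(q,abs(res).max())
print('cap',atz(c,T,*cv((408,367)),225))
for p,zz in [((479,259),203)]+[((392,277),h) for h in (195,198,201)]:
    w=atz(c,T,*cv(p),zz)[:2]-q[:2];print(zz,np.hypot(*w),-(np.arctan2(w[1],w[0])-q[2]))
s,im,d=grab('wrist');c,T=campose('wrist',s);print(s['position'],s['eef_rot'],s['width'])
v,u=np.mgrid[:384,:512]
P=np.stack([(u-c['cx'])/c['fx']*d,(v-c['cy'])/c['fy']*d,d],-1)@T[:3,:3].T+T[:3,3]
x=np.array([.970,-.2435]);y=np.array([.2435,.970]);D=P[...,:2]-[528.4,45.8]
X=D@x;Y=D@y
for lo in range(-24,26,3):
    m=(X>=lo)&(X<lo+3)&(abs(Y)<6)&(d>0)&(P[...,2]<215);print(lo,m.sum(),np.percentile(P[...,2][m],[10,50,90]) if m.any() else '')
m=(P[...,2]>197)&(P[...,2]<216)&(abs(X)<80)&(Y<-15)&(Y>-120);print('things: Y max',Y[m].max() if m.any() else None)
print(proj(c,T,(540,43,198)))
u0=proj(c,T,(540,43,198));save('j',im,(int(u0[0])-80,int(u0[1])-70,int(u0[0])+80,int(u0[1])+80),4)
```

```text
[556.44 157.25  -0.24] 0.24256043365572566
cap [556.61 157.05 225.  ]
203 26.310807429724786 0.9463780915577789
195 14.32916829891344 -0.02203450982123914
198 14.983751970197451 -0.007873121658237364
201 15.641088711130568 0.0051003885588520315
[539.86  42.93 288.36] [-1.57 -0.    2.89] -0.06813201121402516
-24 0 
-21 0 
-18 0 
-15 51 [200.25 200.73 201.88]
-12 59 [200.7  201.31 202.13]
-9 53 [200.96 201.92 202.74]
-6 60 [201.66 202.51 203.26]
-3 59 [202.26 203.14 203.67]
0 64 [203.   203.61 204.46]
3 63 [203.48 204.23 205.18]
6 62 [203.73 204.69 205.44]
9 68 [204.63 205.48 206.06]
12 66 [205.01 205.76 206.43]
15 143 [192.77 200.31 205.29]
18 62 [192.28 193.25 194.17]
21 77 [189.77 191.72 193.69]
24 62 [189.5  190.36 191.05]
things: Y max -49.499731469705516
(np.float64(253.48520795522143), np.float64(198.85188348413894))
```

View pics/j.png

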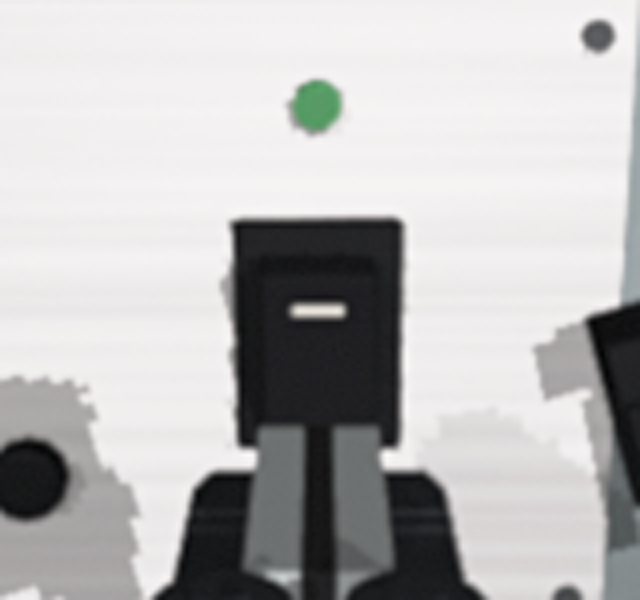

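The knob check gives heat of -0.008 and ring of about 0.93. In this picture the fingers are shut beside the rocker, whose face reads 206 mm at the raised end. Pressing just outboard of rocker_end.

Emit:
drive_tool([
  {"delta_pos":[0.5,-0.12,-3],"rotation":[0,0,0]},
  {"delta_pos":[0,0,-3.5],"rotation":[0,0,0]},
  {"delta_pos":[0,0,-1.2],"rotation":[0,0,0]},
  {"delta_pos":[0,0,-0.2],"rotation":[0,0,0]},
  {"delta_pos":[0,0,0],"rotation":[0,0,0]},
])

```text
clock: 14.1
position: [546.1, 41.6, 211.2]
eef_rot: [-1.571, 0.002, 2.896]
ft_force: [0.4, -0.1, 0.6]
width: 0.1
```

Emit:
drive_tool([
  {"delta_pos":[0,0,-0.15],"rotation":[0,0,0]},
  {"delta_pos":[0,0,-0.15],"rotation":[0,0,0]},
  {"delta_pos":[0,0,0],"rotation":[0,0,0]},
])

```text
clock: 14.48
position: [545.4, 41.3, 207.5]
eef_rot: [-1.571, 0.0, 2.896]
ft_force: [-0.2, -0.2, -0.0]
width: 0.1
```

Emit:
drive_tool([
  {"delta_pos":[0,0,-0.15],"rotation":[0,0,0]},
  {"delta_pos":[0,0,-0.15],"rotation":[0,0,0]},
  {"delta_pos":[0,0,0],"rotation":[0,0,0]},
])

```text
clock: 14.85
position: [546.5, 41.1, 204.8]
eef_rot: [-1.571, 0.003, 2.896]
ft_force: [2.7, -1.4, 3.6]
width: -0.3
```

Emit:
drive_tool([
  {"delta_pos":[0,0,-0.1],"rotation":[0,0,0]},
  {"delta_pos":[0,0,-0.1],"rotation":[0,0,0]},
  {"delta_pos":[0,0,0],"rotation":[0,0,0]},
])

```text
clock: 15.22
position: [547.3, 40.9, 203.2]
eef_rot: [-1.571, 0.004, 2.896]
ft_force: [3.2, -2.1, 5.7]
width: -0.2
```

Emit:
drive_tool([
  {"delta_pos":[0,0,-0.1],"rotation":[0,0,0]},
  {"delta_pos":[0,0,-0.1],"rotation":[0,0,0]},
  {"delta_pos":[0,0,0],"rotation":[0,0,0]},
])

```text
clock: 15.6
position: [548.1, 40.8, 201.6]
eef_rot: [-1.571, 0.006, 2.896]
ft_force: [4.9, -2.0, 6.5]
width: -0.2
```

Emit:
drive_tool([
  {"delta_pos":[0,0,-0.1],"rotation":[0,0,0]},
  {"delta_pos":[0,0,0],"rotation":[0,0,0]},
])

```text
clock: 15.85
position: [548.2, 40.7, 201.5]
eef_rot: [-1.571, 0.006, 2.896]
ft_force: [3.1, -1.6, 11.5]
width: -0.0
```

The force rises at a stop, so the rocker has probably tipped. Lifting and checking with depth.

Emit:
drive_tool([
  {"delta_pos":[0,0,2],"rotation":[0,0,0]},
  {"delta_pos":[0,0,5],"rotation":[0,0,0]},
  {"delta_pos":[-0.2,1.5,2],"rotation":[0,0,0]},
  {"delta_pos":[0,1.5,0],"rotation":[0,0,0]},
  {"delta_pos":[0,0,0],"rotation":[0,0,0]},
])

```text
clock: 16.48
position: [542.0, 72.4, 287.6]
eef_rot: [-1.57, -0.003, 2.897]
ft_force: [-0.5, 0.6, -0.1]
width: 0.1
```

Run:
```python
from m import *
s,im,d=grab('wrist');c,T=campose('wrist',s);print(s['position'],s['ft_force'])
v,u=np.mgrid[:384,:512]
P=np.stack([(u-c['cx'])/c['fx']*d,(v-c['cy'])/c['fy']*d,d],-1)@T[:3,:3].T+T[:3,3]
x=np.array([.970,-.2435]);y=np.array([.2435,.970]);D=P[...,:2]-[528.4,45.8]
X=D@x;Y=D@y
m=(abs(X)<13)&(abs(Y)<6)&(d>0)&(P[...,2]<215);k=np.polyfit(X[m],P[...,2][m],1);print('slope',k,m.sum())
u0=proj(c,T,(542,100,200));print(u0);x0,y0=int(u0[0])-130,max(0,int(u0[1])-90);print(x0,y0);save('k',im,(x0,y0,x0+260,y0+195),3)
```

```text
[542.    72.41 287.64] [-0.47  0.55 -0.14]
slope [ -0.18 203.26] 621
(np.float64(216.57549879961127), np.float64(208.7753036554694))
86 118
```

View pics/k.png

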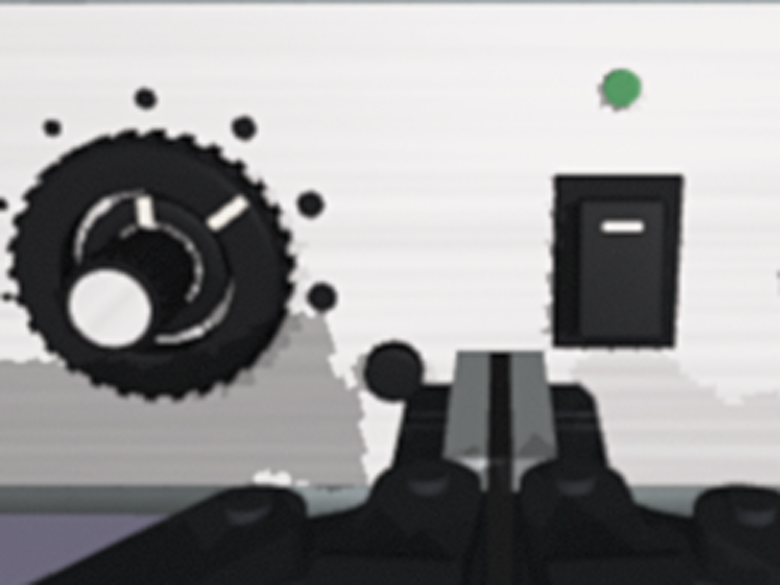

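The rocker slope went from +0.18 to -0.18, so it is fully on. The pointer (145,211) is in line with the fourth dot (145,98), the ring index is unchanged, and nothing is touching. Handing in.

```bash
python3 -c "
from station import bot
print(bot.job_done())"
```

```text
the job is handed in; nothing more can be done
None
```

The heat is at the middle dot, the knob is back out, the dryer is on at the rocker, and I handed the job in at about 16.5 s. The interface reported no verdict.

- **Heat:** I gripped the inner knob and pressed it in with about 13 N; the highest reading was 13.1 N. I turned it 47° clockwise, lifted it out and let go. After release the pointer measured about -0.01 rad from the middle dot, with an uncertainty of about 0.02 rad.
- **Knob out:** I judged this from the pictures and the near-zero force after lifting; I did not measure its height directly.
- **Air ring:** Its index read 0.92–0.93 rad before the turn and 0.92–0.95 rad after. The differences are within image-reading noise, at most about 0.7 mm against the 2.5 mm limit.
- **Rocker:** I pressed the raised end until the force rose to about 11.5 N at the stop. The slope of its face went from +0.18 to -0.18 rad, which means fully on.
- **Other objects:** I had no contact with the comb, blade or table items. I did not measure their positions again at the end.
- **At hand-in:** The arm was clear of everything, with a force reading near zero.

Two measurements disagreed along the way. The first single wrist view put the knob axis about 4 mm off, so I used the average of two opposite views. The fingers also slid about 2–3 mm outward while pressing the rocker, with no consequence.

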